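Tap the paint tin lids home in order

ROBOT

A 6-joint arm with a two-finger parallel gripper is mounted at the origin on the work surface. World frame = base frame: x ahead of the robot, y to its left, z up, the work surface at z = 0. Lengths are in m, angles in rad, forces in N, time in s.
With the tool pointing down it reaches from about 0.35 to 0.975 m from the base axis. Payload 4.9 kg.
Tool frame: the origin (TCP) lies on the centre line of the jaws, within the pads' length; the fingertips stand 14 mm ahead of it and the grasp point (between the pads) lies 5 mm behind it (manip.nose_length is the distance from the TCP to the fingertips, in m); z points along the fingers, y is the line along which they close (so a half turn about z gives the same grasp; the last joint's range is limited). The gripper opens to 85 mm and grips with 20 to 120 N. Pads are 22 mm wide; open, the fingers measure 114 mm over their backs; the gripper's body (76 mm by 85 mm) begins 54 mm behind the grasp point. The pads swing forward as they close: fully open they stand 13 mm farther back than shut.
Start: joints at [-1.446, 0.053, 1.613, -0, 1.476, -0.119], TCP at [0.151, -0.606, 0.245] pointing down, gripper open.
Joint ranges: [-3.01, 3.01], [-1.01, 2.22], [0.06, 2.58], [-1.02, 4.17], [0.09, 2.62], [-3.14, 3.14]. Speed limits (rad/s): [2.57, 2.57, 3.14, 3.14, 3.14, 3.14].

INTERFACE

Orientations are given as a unit quaternion [w, x, y, z].
In Python, from plant import manip, imaging gives the robot as it stands.
- The arm moves only by the tool play_rows, never from a script. Its argument "commands" is a list of rows, each a list of 6 numbers: the shift along the tool's x, y, z in mm, then the turn, a rotation vector about the tool's x, y, z in degrees. A call has 1 to 5 rows; each row shifts and turns the commanded pose from where the row before left it, along the tool's axes as they then stand; what a row does not reach is not made up. A row lasts 1/12 s, in which the tool goes at most 41.7 mm and 7.16 degrees, less where a joint would pass 70% of its speed; a pose out of reach is approached as far as the arm can. A call is refused whole if a number of a shift passes 41.7 or a number of a turn 7.16, either way. A call with a gripper value outside its range is refused whole. "hand" is the finger opening in mm, from 0 to 85.4, set as the call begins (left out, the last holds). The fingers move at their own pace and stop on an object; the grip force is fixed at half the most. Time passes only in rows, so rows that do not move let the fingers close. It gives the time, the measured TCP pose, the force, the opening and the grip force at its end, in the units of the state.
- manip.state(): the state, without advancing time (a new reading comes with each control period).
- imaging.grab_frame(name): name is "side" or "top" or "wrist"; returns a dict with "image" (420x560x3 uint8, red, green, blue), "fx", "fy", "cx", "cy" (pixels), "R" (3x3) and "t" (3): a world point X has camera coordinates R X + t; the wrist camera has in their place "mount" (4x4, takes a point from camera to tool coordinates, whose origin is the TCP and whose axes are the flange's). Camera axes: x right, y down, z forward; pixel columns grow to the right and rows downward; lengths in m; the calibration is good to about 2 mm. A picture is of the moment at which its call begins: read the wrist's pose just before it. There is no depth.
- manip.job_done(): hands the job in; it is judged then, once.
The state is a dict: "time": time; "joint_pos": joint angles; "joint_vel": joint speeds; "joint_efforts": joint torques, N m; "tool_pos": TCP position; "tool_rot": TCP orientation; "contact_force": force on the tool from outside, world axes, zero at the start; "ft_torque": the same for the moment, N m; "gripper_width": opening from 0.0 (shut) to 1.0 (fully open); "grasp_force": force on a finger pad.
Only numpy, scipy, OpenCV 4.12 (cv2) and the standard library are available. Lean on these libraries where they do the work, as an engineer would, in place of code of your own. Each camera call takes 0.05 s, during which the arm holds its last target. There are 200 camera calls.

TASK

The lids of the small paint tins on the plywood board sit loose: with your fingertips, gently push the lids fully home from above, one after another, first the red, then the yellow, then the blue. Leave the green lid loose, as that tin is still in use. Do not pick up, tip or push the tins about, and leave everything else where it is.

Things in the scene. Friction and masses are not known exactly. Their poses are not given: they have to be found in the camera images.
- mat: fixed black foam mat 250 x 270 x 30 mm on the bench; origin: centre of its underside. On it lies a plywood board 240 x 260 x 18 mm carrying the four tins. The board top is about 48 mm above the bench (2 mm more or less with the weight of the tins). Under a push the board sinks straight down, about 0.4 mm per N up to about 14 mm, and springs back
- red_tin: small loose paint tin with red band and red lid, 66 mm diameter, 0.3 to 0.6 kg, standing on the board; origin at the centre of its underside, z up along the tin. Its shoulder is 78 mm above its origin. The four tins stand at random corners of the board, centres at least 110 mm apart
- red_top (a point): centre of the flat top of the red lid (round cap, 66 mm diameter, 14 mm thick). The top is 98 to 100 mm above the tin's underside while loose, 92 mm when home
- red_lid (a joint): how far the red lid is pushed down over the tin's bare steel neck, m: 0 to 0.002 at the start (loose, a strip of neck shows), 0.008 fully home against the shoulder. It slides straight down under about 5 N plus 60 N per m/s, stays where it is left, and stops at 0.008, after which the push only makes the tin and the foam-backed board sink. A push of 8 to 20 N is right; over 35 N is too hard.
- yellow_tin: small loose paint tin with yellow band and yellow lid, 66 mm diameter, 0.3 to 0.6 kg, standing on the board; origin at the centre of its underside, z up along the tin. Its shoulder is 78 mm above its origin. The four tins stand at random corners of the board, centres at least 110 mm apart
- yellow_top (a point): centre of the flat top of the yellow lid (round cap, 66 mm diameter, 14 mm thick). The top is 98 to 100 mm above the tin's underside while loose, 92 mm when home
- yellow_lid (a joint): how far the yellow lid is pushed down over the tin's bare steel neck, m: 0 to 0.002 at the start (loose, a strip of neck shows), 0.008 fully home against the shoulder. It slides straight down under about 5 N plus 60 N per m/s, stays where it is left, and stops at 0.008, after which the push only makes the tin and the foam-backed board sink. A push of 8 to 20 N is right; over 35 N is too hard.
- blue_tin: small loose paint tin with blue band and blue lid, 66 mm diameter, 0.3 to 0.6 kg, standing on the board; origin at the centre of its underside, z up along the tin. Its shoulder is 78 mm above its origin. The four tins stand at random corners of the board, centres at least 110 mm apart
- blue_top (a point): centre of the flat top of the blue lid (round cap, 66 mm diameter, 14 mm thick). The top is 98 to 100 mm above the tin's underside while loose, 92 mm when home
- blue_lid (a joint): how far the blue lid is pushed down over the tin's bare steel neck, m: 0 to 0.002 at the start (loose, a strip of neck shows), 0.008 fully home against the shoulder. It slides straight down under about 5 N plus 60 N per m/s, stays where it is left, and stops at 0.008, after which the push only makes the tin and the foam-backed board sink. A push of 8 to 20 N is right; over 35 N is too hard.
- green_tin: small loose paint tin with green band and green lid, 66 mm diameter, 0.3 to 0.6 kg, standing on the board; origin at the centre of its underside, z up along the tin. Its shoulder is 78 mm above its origin. The four tins stand at random corners of the board, centres at least 110 mm apart
- green_top (a point): centre of the flat top of the green lid (round cap, 66 mm diameter, 14 mm thick). The top is 98 to 100 mm above the tin's underside while loose, 92 mm when home
- green_lid (a joint): how far the green lid is pushed down over the tin's bare steel neck, m: 0 to 0.002 at the start (loose, a strip of neck shows), 0.008 fully home against the shoulder. It slides straight down under about 5 N plus 60 N per m/s, stays where it is left, and stops at 0.008, after which the push only makes the tin and the foam-backed board sink. Leave this one loose.
- tape: white roll of tape lying flat in the middle of the board; loose, to be left alone; origin at the centre of its underside (56 mm diameter, 22 mm high)
- screwdriver: screwdriver with orange handle lying on the bench; loose, to be left alone; origin at its underside
- hammer: hammer lying on the bench; loose, to be left alone; origin at its underside
- jar: glass jar of 64 mm diameter, 85 mm tall, with steel cap; loose, to be left alone; origin at its underside
- mug: white mug, 80 mm wide, 90 mm tall; loose, to be left alone; origin at its underside
Mind the look-alikes: they are no part of the job. Several things have the shape of the yellow_tin; the one meant has the colours described above.

How it is judged:
By the outcome, as a careful person would: the job done as asked, in the order asked, and still so for the second after the job is handed in, with the robot touching nothing.
It also fails if it takes over 45 s, if anything falls off the work surface, if the arm or the gripper's body presses on something with over 40 N, if the wrist force passes 120 N, or if a joint passes its speed limit or range.

## Working session

There is one attempt and no reset: what is moved stays moved. The work goes in short steps, Python scripts to look and compute and a tool call to move; the robot and the scene stay as the last step left them, time stands still between calls to the robot, and variables do not carry over. Pictures are saved under pics/ and viewed, at most 10 in all, crops included, and the job is handed in when it is done.

Besides the shell and the picture viewer there is one more tool, called after "Emit:" as name(argument=value, ...), one argument or row to a line, values as JSON. play_rows: Moves the arm, as the interface text tells. Its arguments: {"type":"object","properties":{"commands":{"type":"array","items":{"type":"array","items":{"type":"number"}}},"hand":{"type":"number"}},"required":["commands"]}

```bash
mkdir -p pics
cat > h.py <<'E'
import numpy as np, cv2
from plant import manip, imaging
def save(f,n): cv2.imwrite('pics/'+n,cv2.cvtColor(f['image'],cv2.COLOR_RGB2BGR))
def ray_z(f,u,v,z):
    R=np.array(f['R']);t=np.array(f['t'])
    c=-R.T@t; d=R.T@np.array([(u-f['cx'])/f['fx'],(v-f['cy'])/f['fy'],1])
    return c+d*(z-c[2])/d[2]
E
python3 - <<'E'
from h import *
import pickle
for n in('top','side'):
    f=imaging.grab_frame(n);save(f,n+'0.png');pickle.dump(f,open(n+'.pkl','wb'))
    R=np.array(f['R']);print(n,-R.T@np.array(f['t']),R.round(2).tolist(),f['fx'])
s=manip.state();print(s)
E
```

```text
top [ 0.41881645 -0.03667429  1.2521873 ] [[-0.03, -1.0, -0.01], [-1.0, 0.03, -0.09], [0.09, 0.0, -1.0]] 472.9048351768421
side [-0.04884789 -0.90977433  1.34636123] [[0.84, -0.55, 0.0], [-0.41, -0.63, -0.66], [0.36, 0.55, -0.75]] 544.095130324907
{'time': 0.1, 'joint_pos': array([-1.44600262e+00,  5.33153734e-02,  1.61416257e+00,  5.36612530e-06,
        1.47603275e+00, -1.19030347e-01]), 'joint_vel': array([ 0.00122699, -0.00224479, -0.00369488, -0.00181336, -0.00030406,
        0.00046978]), 'joint_efforts': array([-1.62944525e-04, -3.94905281e+01, -3.71361530e+01, -1.89660545e-04,
        3.96609306e-03, -1.39408920e-05]), 'tool_pos': array([ 0.15079922, -0.60596981,  0.24416723]), 'tool_rot': array([-9.59022270e-04,  9.92577503e-01,  1.21609952e-01, -9.28106788e-08]), 'contact_force': array([ 0.4359665 ,  0.3152126 , -0.36092873]), 'ft_torque': array([-0.02090191,  0.03060986, -0.03156963]), 'grasp_force': 0.0, 'gripper_width': 1.0028920184970322}
```

View pics/top0.png

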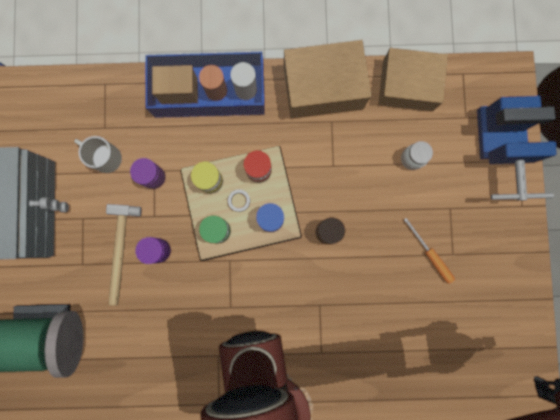

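View pics/side0.png

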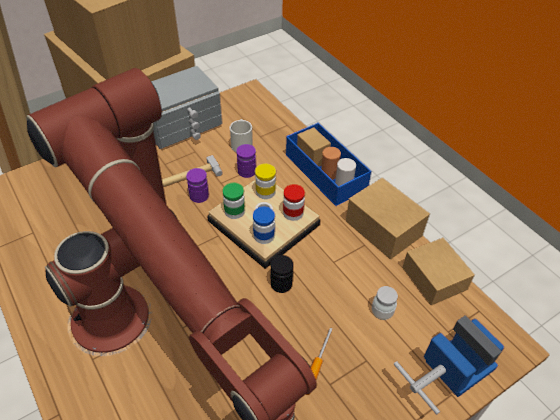

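The top view shows four board tins: red (257,165), yellow (205,177), blue (270,217) and green (213,230). The tape is at (238,200). The look-alikes stand off the board: purple tins at (147,173) and (151,250), and a black tin at (330,231). The red and yellow containers in the box at (211,77) are also not the ones meant. I choose the four by colour, on the board, and check that in a close crop.

Run:
```python
from h import *
import pickle
f=pickle.load(open('top.pkl','rb'));im=f['image']
hsv=cv2.cvtColor(im,cv2.COLOR_RGB2HSV)
x0,y0=175,140
big=cv2.resize(im[y0:y0+125,x0:x0+135],None,fx=4.5,fy=4.5,interpolation=cv2.INTER_CUBIC)
big=cv2.cvtColor(big,cv2.COLOR_RGB2BGR)
R=np.array(f['R']);t=np.array(f['t'])
# fit: project lid-top circle on the guess; refine by colour overlap (cap = top disc + 14 mm side)
a=np.linspace(0,2*np.pi,40)
def outline(x,y,z=.147):
    P=np.concatenate([np.c_[x+.033*np.cos(a),y+.033*np.sin(a),0*a+zz] for zz in(z,z-.014)])
    C=P@R.T+t; return np.c_[f['fx']*C[:,0]/C[:,2]+f['cx'],f['fy']*C[:,1]/C[:,2]+f['cy']]
for n,(u,v),h in(('red',(257,163),0),('yellow',(205,177),30),('blue',(270,217),112),('green',(213,230),68)):
    dh=np.abs((hsv[...,0].astype(int)-h+90)%180-90)
    m=((dh<10)&(hsv[...,1]>130)&(hsv[...,2]>60)).astype(np.uint8)
    if h==30: m=((dh<7)&(hsv[...,1]>150)&(hsv[...,2]>100)).astype(np.uint8)
    w=np.zeros_like(m);w[v-20:v+21,u-20:u+21]=1;m*=w
    k,l,st,_=cv2.connectedComponentsWithStats(m);m=(l==1+st[1:,4].argmax())
    p=ray_z(f,u,v,.147)[:2];best=None
    def sc(p):
        hull=cv2.convexHull((outline(*p)*16).round().astype(np.int32).reshape(-1,1,2))
        q=np.zeros(m.shape,np.uint8);cv2.fillConvexPoly(q,hull,1,shift=4);q=q>0
        return (q&m).sum()/(q|m).sum()
    for st_ in(.004,.001):
        c=[(sc(p+[i*st_,j*st_]),i,j) for i in range(-5,6) for j in range(-5,6)]
        s,i,j=max(c);p=p+np.array([i,j])*st_
    print(n,p.round(4),round(s,3))
    o=((outline(*p)[:40]-[x0-.5,y0-.5])*4.5).astype(np.int32).reshape(-1,1,2)
    cv2.polylines(big,[o],True,(255,255,255),1)
cv2.imwrite('pics/crop1.png',big)
```

```text
red [0.6288 0.0058] 0.847Traceback (most recent call last):
  File "<stdin>", line 19, in <module>
ValueError: attempt to get argmax of an empty sequence
```

```bash
cat > loc.py <<'E'
from h import *
import pickle
f=pickle.load(open('top.pkl','rb'));im=f['image']
hsv=cv2.cvtColor(im,cv2.COLOR_RGB2HSV).astype(int)
x0,y0=175,140
big=cv2.resize(im[y0:y0+125,x0:x0+135],None,fx=4.5,fy=4.5,interpolation=cv2.INTER_CUBIC)
big=cv2.cvtColor(big,cv2.COLOR_RGB2BGR)
R=np.array(f['R']);t=np.array(f['t']);a=np.linspace(0,2*np.pi,40)
def outline(x,y,z=.147):
    P=np.concatenate([np.c_[x+.033*np.cos(a),y+.033*np.sin(a),0*a+zz] for zz in(z,z-.014)])
    C=P@R.T+t; return np.c_[f['fx']*C[:,0]/C[:,2]+f['cx'],f['fy']*C[:,1]/C[:,2]+f['cy']]
for n,(u,v) in dict(red=(257,161),yellow=(205,175),blue=(270,217),green=(213,230)).items():
    c=np.median(hsv[v-3:v+4,u-3:u+4].reshape(-1,3),0)
    dh=np.abs((hsv[...,0]-c[0]+90)%180-90)
    m=((dh<7)&(hsv[...,1]>c[1]*.75)&(hsv[...,2]>c[2]*.5)).astype(np.uint8)
    w=np.zeros_like(m);w[v-20:v+21,u-20:u+21]=1;m*=w
    k,l,st,_=cv2.connectedComponentsWithStats(m);m=(l==1+st[1:,4].argmax())
    p=ray_z(f,u,v,.147)[:2]
    def sc(p):
        hull=cv2.convexHull((outline(*p)*16).round().astype(np.int32).reshape(-1,1,2))
        q=np.zeros(m.shape,np.uint8);cv2.fillConvexPoly(q,hull,1,shift=4);q=q>0
        return (q&m).sum()/(q|m).sum()
    for s_ in(.004,.001):
        s,i,j=max((sc(p+[i*s_,j*s_]),i,j) for i in range(-5,6) for j in range(-5,6));p=p+np.array([i,j])*s_
    print(n,c,p.round(4),round(s,3))
    o=((outline(*p)[:40]-[x0-.5,y0-.5])*4.5).astype(np.int32).reshape(-1,1,2)
    cv2.polylines(big,[o],True,(255,255,255),1)
cv2.imwrite('pics/crop1.png',big)
E
python3 loc.py
```

```text
red [  3. 159. 173.] [0.6306 0.0087] 0.887
yellow [ 30. 119. 185.] [0.6035 0.1324] 0.931
blue [111. 126. 168.] [ 0.4998 -0.0196] 0.825
green [ 65.  99. 150.] [0.475  0.1165] 0.808
```

View pics/crop1.png

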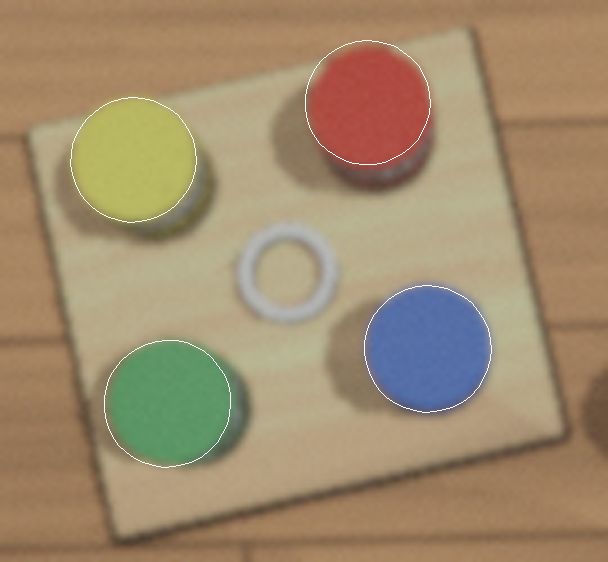

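The crop confirms the four lids on the board: red (0.631,0.009), yellow (0.604,0.132), blue (0.500,-0.020), green (0.475,0.117). All outlines fit. Next I shut the fingers and go above the red lid at travel height.

```bash
cat > to.py <<'E'
from h import *
import sys
from scipy.spatial.transform import Rotation as Ro
T=dict(red=(.631,.009),yellow=(.6035,.132),blue=(.500,-.0195))[sys.argv[1]]
s=manip.state();q=s['tool_rot'];M=Ro.from_quat(np.r_[q[1:],q[0]]).as_matrix()
d=np.array([*T,float(sys.argv[2])])-s['tool_pos']
print('shift mm',(M.T@d*1000).round(1),'nose',manip.nose_length,'tool z',M[:,2].round(4),'F',s['contact_force'].round(1),s['time'])
E
python3 to.py red .19
```

```text
shift mm [ 614.4 -480.7   55.2] nose 0.014 tool z [-2.0e-04  1.9e-03 -1.0e+00] F [ 0.4  0.3 -0.4] 0.1
```

Emit:
play_rows(
  commands=[
    [30,-24,0,0,0,0],
    [30,-24,0,0,0,0],
    [30,-24,0,0,0,0],
    [30,-24,0,0,0,0],
    [30,-24,0,0,0,0],
  ],
  hand=0,
)

```text
time: 0.52
tool_pos: [0.268, -0.4521, 0.2446]
tool_rot: [-0.0, 0.993, 0.121, -0.0]
contact_force: [1.8, -0.1, 0.4]
gripper_width: 0.296
grasp_force: 0.0
```

Emit:
play_rows(
  commands=[
    [30,-24,0,0,0,0],
    [30,-24,0,0,0,0],
    [30,-24,0,0,0,0],
    [30,-24,0,0,0,0],
    [30,-24,0,0,0,0],
  ],
)

```text
time: 0.93
tool_pos: [0.3846, -0.2993, 0.2449]
tool_rot: [-0.0, 0.993, 0.121, -0.0]
contact_force: [-0.0, -0.4, 0.7]
gripper_width: 0.004
grasp_force: 0.0
```

Emit:
play_rows(
  commands=[
    [30,-24,0,0,0,0],
    [30,-24,0,0,0,0],
    [30,-24,0,0,0,0],
    [30,-24,0,0,0,0],
    [0,0,0,0,0,0],
  ],
)

```text
time: 1.35
tool_pos: [0.4797, -0.1741, 0.2449]
tool_rot: [-0.001, 0.992, 0.125, 0.001]
contact_force: [-0.3, 0.7, 0.2]
gripper_width: 0.003
grasp_force: 0.0
```

Emit:
play_rows(
  commands=[
    [30,-24,0,0,0,0],
    [30,-24,0,0,0,0],
    [30,-24,0,0,0,0],
    [30,-24,0,0,0,0],
    [30,-24,0,0,0,0],
  ],
)

```text
time: 1.77
tool_pos: [0.5945, -0.0249, 0.2448]
tool_rot: [-0.0, 0.993, 0.122, -0.0]
contact_force: [1.0, -0.5, 0.2]
gripper_width: 0.002
grasp_force: 0.0
```

Emit:
play_rows(
  commands=[
    [20,-16,0,0,0,0],
    [0,0,0,0,0,0],
    [0,0,0,0,0,0],
  ],
)

```text
time: 2.02
tool_pos: [0.6095, -0.0051, 0.2444]
tool_rot: [-0.0, 0.992, 0.123, -0.001]
contact_force: [-0.9, -0.7, -0.4]
gripper_width: -0.002
grasp_force: 0.0
```

```bash
python3 to.py red .19
```

```text
shift mm [24.4 -8.5 54.3] nose 0.014 tool z [-1.8e-03 -2.0e-04 -1.0e+00] F [-0.9 -0.7 -0.4] 2.0167
```

Emit:
play_rows(
  commands=[
    [12,-4,20,0,0,0],
    [12,-4,20,0,0,0],
    [0,0,15,0,0,0],
    [0,0,0,0,0,0],
    [0,0,0,0,0,0],
  ],
)

```text
time: 2.43
tool_pos: [0.6294, 0.0065, 0.1888]
tool_rot: [-0.0, 0.993, 0.121, -0.002]
contact_force: [0.7, -0.1, -0.1]
gripper_width: -0.001
grasp_force: 0.0
```

```bash
python3 to.py red .19; python3 -c "
from h import *
f=imaging.grab_frame('wrist');save(f,'w1.png');print(f['mount'])"
```

```text
shift mm [ 2.2 -2.  -1.2] nose 0.014 tool z [-0.0035 -0.     -1.    ] F [ 0.7 -0.1 -0.1] 2.4333
[[ 3.54646340e-04 -9.56729280e-01 -2.90979311e-01  7.37929934e-02]
 [ 9.99999878e-01  2.39047311e-04  4.32823678e-04 -6.26626660e-04]
 [-3.44537264e-04 -2.90979429e-01  9.56729248e-01 -1.28041558e-01]
 [ 0.00000000e+00  0.00000000e+00  0.00000000e+00  1.00000000e+00]]
```

View pics/w1.png

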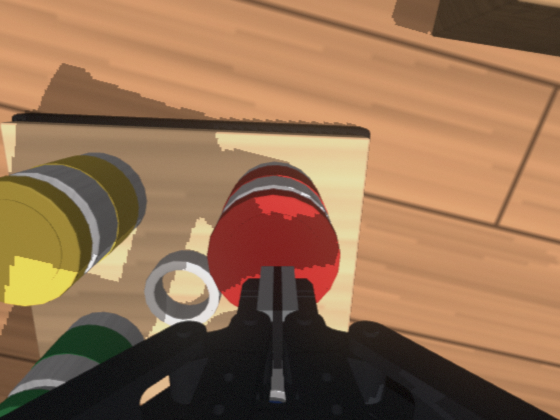

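The wrist view shows the red lid at (274,250), directly below the closed tips (column 278) once parallax is allowed for. I descend, slowing before contact.

Emit:
play_rows(
  commands=[
    [2,-2,8,0,0,0],
    [0,0,8,0,0,0],
    [0,0,4,0,0,0],
    [0,0,2,0,0,0],
    [0,0,0,0,0,0],
  ],
)

```text
time: 2.9
tool_pos: [0.6318, 0.01, 0.1674]
tool_rot: [-0.0, 0.993, 0.122, -0.001]
contact_force: [-0.9, 0.7, -0.2]
gripper_width: 0.004
grasp_force: 0.0
```

Emit:
play_rows(
  commands=[
    [0,0,2,0,0,0],
    [0,0,2,0,0,0],
    [0,0,2,0,0,0],
    [0,0,1,0,0,0],
    [0,0,0,0,0,0],
  ],
)

```text
time: 3.32
tool_pos: [0.6323, 0.01, 0.1613]
tool_rot: [-0.0, 0.993, 0.122, 0.0]
contact_force: [0.6, 0.8, 0.5]
gripper_width: 0.003
grasp_force: 0.3
```

Emit:
play_rows(
  commands=[
    [0,0,1.5,0,0,0],
    [0,0,1.5,0,0,0],
    [0,0,1.5,0,0,0],
    [0,0,0,0,0,0],
  ],
)

```text
time: 3.65
tool_pos: [0.6324, 0.01, 0.1575]
tool_rot: [0.0, 0.993, 0.122, 0.0]
contact_force: [-2.4, 0.6, 4.8]
gripper_width: 0.004
grasp_force: 2.4
```

Emit:
play_rows(
  commands=[
    [0,0,1.5,0,0,0],
    [0,0,1.5,0,0,0],
    [0,0,1,0,0,0],
    [0,0,0,0,0,0],
  ],
)

```text
time: 3.98
tool_pos: [0.6324, 0.0099, 0.1535]
tool_rot: [0.0, 0.993, 0.122, 0.0]
contact_force: [-2.5, -0.1, 4.3]
gripper_width: -0.001
grasp_force: 2.4
```

Emit:
play_rows(
  commands=[
    [0,0,1.5,0,0,0],
    [0,0,1.5,0,0,0],
    [0,0,1,0,0,0],
    [0,0,0,0,0,0],
  ],
)

```text
time: 4.32
tool_pos: [0.6327, 0.0099, 0.1506]
tool_rot: [0.0, 0.993, 0.122, 0.0]
contact_force: [-3.7, 0.0, 10.0]
gripper_width: -0.003
grasp_force: 4.8
```

Emit:
play_rows(
  commands=[
    [0,0,1,0,0,0],
    [0,0,1,0,0,0],
    [0,0,0,0,0,0],
  ],
)

```text
time: 4.57
tool_pos: [0.633, 0.0099, 0.1495]
tool_rot: [0.0, 0.993, 0.122, 0.001]
contact_force: [-4.7, -0.5, 11.9]
gripper_width: -0.002
grasp_force: 6.1
```

Emit:
play_rows(
  commands=[
    [-1,0,1,0,0,0],
    [0,0,0.5,0,0,0],
    [0,0,0,0,0,0],
  ],
)

```text
time: 4.82
tool_pos: [0.6326, 0.0098, 0.1488]
tool_rot: [0.0, 0.993, 0.122, 0.002]
contact_force: [-4.2, 0.6, 13.7]
gripper_width: 0.002
grasp_force: 6.9
```

Emit:
play_rows(
  commands=[
    [0,0,-5,0,0,0],
    [0,0,-15,0,0,0],
    [0,0,-20,0,0,0],
    [0,0,-10,0,0,0],
    [0,0,0,0,0,0],
  ],
)

```text
time: 5.23
tool_pos: [0.6331, 0.0095, 0.199]
tool_rot: [0.001, 0.993, 0.122, 0.003]
contact_force: [1.1, 0.1, 0.9]
gripper_width: -0.002
grasp_force: 0.0
```

```bash
python3 to.py yellow .188
```

```text
shift mm [   0.8 -126.1   10.7] nose 0.014 tool z [ 6.e-03 -7.e-04 -1.e+00] F [1.1 0.1 0.9] 5.2333
```

Emit:
play_rows(
  commands=[
    [0,-32,0,0,0,0],
    [0,-32,0,0,0,0],
    [0,-32,0,0,0,0],
    [1,-30,0,0,0,0],
    [0,0,0,0,0,0],
  ],
)

```text
time: 5.65
tool_pos: [0.6001, 0.1365, 0.194]
tool_rot: [-0.001, 0.992, 0.124, -0.001]
contact_force: [-0.0, 0.3, -1.0]
gripper_width: 0.001
grasp_force: 0.0
```

```bash
python3 to.py yellow .166; python3 -c "
from h import *
f=imaging.grab_frame('wrist');save(f,'w2.png')"
```

```text
shift mm [ 2.3  5.3 28. ] nose 0.014 tool z [-0.0022  0.0019 -1.    ] F [-0.   0.3 -1. ] 5.65
```

View pics/w2.png

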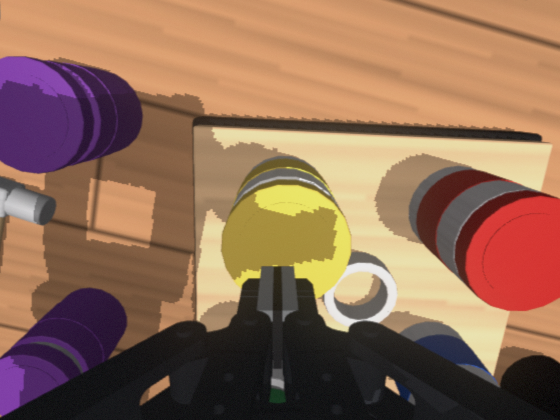

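The wrist view shows the yellow lid at (286,240), about 4 mm to the right of the tips, which agrees with the computed shift. On red at (520,245) no neck strip is visible. I apply the correction and descend on yellow.

Emit:
play_rows(
  commands=[
    [2,5,8,0,0,0],
    [0,0,12,0,0,0],
    [0,0,6,0,0,0],
    [0,0,2,0,0,0],
    [0,0,0,0,0,0],
  ],
)

```text
time: 6.12
tool_pos: [0.6043, 0.1268, 0.1652]
tool_rot: [-0.0, 0.993, 0.121, -0.002]
contact_force: [1.2, -0.9, 0.3]
gripper_width: -0.001
grasp_force: 0.0
```

Emit:
play_rows(
  commands=[
    [0,0,1.5,0,0,0],
    [0,0,1.5,0,0,0],
    [0,0,1.5,0,0,0],
    [0,0,1.5,0,0,0],
    [0,0,0,0,0,0],
  ],
)

```text
time: 6.53
tool_pos: [0.6051, 0.1279, 0.1613]
tool_rot: [0.0, 0.993, 0.122, 0.0]
contact_force: [0.2, 0.4, 0.3]
gripper_width: -0.003
grasp_force: 0.0
```

Emit:
play_rows(
  commands=[
    [0,0,1.5,0,0,0],
    [0,0,1.5,0,0,0],
    [0,0,1,0,0,0],
    [0,0,0,0,0,0],
  ],
)

```text
time: 6.87
tool_pos: [0.6052, 0.1279, 0.1581]
tool_rot: [0.0, 0.993, 0.122, 0.0]
contact_force: [-2.8, -0.1, 5.5]
gripper_width: -0.003
grasp_force: 2.4
```

Emit:
play_rows(
  commands=[
    [0,0,1.5,0,0,0],
    [0,0,1.5,0,0,0],
    [0,0,1,0,0,0],
    [0,0,0,0,0,0],
  ],
)

```text
time: 7.2
tool_pos: [0.6052, 0.1279, 0.1539]
tool_rot: [0.0, 0.993, 0.122, 0.0]
contact_force: [-1.6, 0.3, 4.8]
gripper_width: 0.001
grasp_force: 2.4
```

Emit:
play_rows(
  commands=[
    [0,0,1.5,0,0,0],
    [0,0,1.5,0,0,0],
    [0,0,1,0,0,0],
    [0,0,0,0,0,0],
  ],
)

```text
time: 7.53
tool_pos: [0.6054, 0.1279, 0.1508]
tool_rot: [0.0, 0.993, 0.122, 0.0]
contact_force: [-3.9, -0.3, 9.1]
gripper_width: -0.002
grasp_force: 4.5
```

Emit:
play_rows(
  commands=[
    [0,0,1,0,0,0],
    [0,0,1,0,0,0],
    [0,0,0,0,0,0],
  ],
)

```text
time: 7.78
tool_pos: [0.6056, 0.1279, 0.1496]
tool_rot: [0.0, 0.993, 0.122, 0.001]
contact_force: [-3.8, -0.3, 11.4]
gripper_width: -0.001
grasp_force: 5.9
```

Emit:
play_rows(
  commands=[
    [0,0,1,0,0,0],
    [0,0,0.5,0,0,0],
    [0,0,0,0,0,0],
  ],
)

```text
time: 8.03
tool_pos: [0.6059, 0.1279, 0.1489]
tool_rot: [0.0, 0.993, 0.122, 0.001]
contact_force: [-6.0, -0.6, 13.8]
gripper_width: 0.0
grasp_force: 6.9
```

Emit:
play_rows(
  commands=[
    [0,0,-5,0,0,0],
    [0,0,-15,0,0,0],
    [0,0,-20,0,0,0],
    [0,0,-10,0,0,0],
    [0,0,0,0,0,0],
  ],
)

```text
time: 8.45
tool_pos: [0.6067, 0.1281, 0.1988]
tool_rot: [0.0, 0.993, 0.122, 0.003]
contact_force: [0.6, -0.5, 0.4]
gripper_width: -0.003
grasp_force: 0.0
```

```bash
python3 to.py blue .199
```

```text
shift mm [-139.2  117.4   -0.9] nose 0.014 tool z [ 5.5e-03  6.0e-04 -1.0e+00] F [ 0.6 -0.5  0.4] 8.45
```

Emit:
play_rows(
  commands=[
    [-28,24,0,0,0,0],
    [-28,24,0,0,0,0],
    [-28,24,0,0,0,0],
    [-28,24,0,0,0,0],
    [-26,21,0,0,0,0],
  ],
)

```text
time: 8.87
tool_pos: [0.4976, -0.0202, 0.1941]
tool_rot: [-0.0, 0.993, 0.122, -0.001]
contact_force: [-0.5, -1.3, 0.1]
gripper_width: -0.001
grasp_force: 0.0
```

Emit:
play_rows(
  commands=[
    [0,0,0,0,0,0],
    [0,0,0,0,0,0],
  ],
)

```text
time: 9.03
tool_pos: [0.4983, -0.0199, 0.1945]
tool_rot: [-0.0, 0.993, 0.12, -0.0]
contact_force: [0.4, -0.4, 0.6]
gripper_width: -0.0
grasp_force: 0.0
```

```bash
python3 to.py blue .166; python3 -c "
from h import *
f=imaging.grab_frame('wrist');save(f,'w3.png')"
```

```text
shift mm [ 1.8  0.  28.5] nose 0.014 tool z [-1.e-03  5.e-04 -1.e+00] F [ 0.4 -0.4  0.6] 9.0333
```

View pics/w3.png

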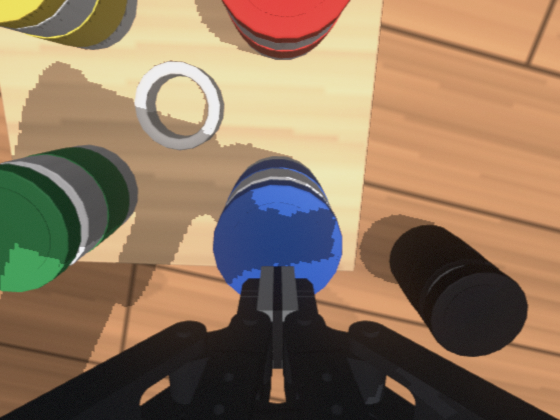

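The wrist view shows the blue lid at (278,240), centred under the tips at column 278. The black look-alike at (475,305) and the tape are clear of the gripper. I descend on blue.

Emit:
play_rows(
  commands=[
    [2,0,8,0,0,0],
    [0,0,12,0,0,0],
    [0,0,6,0,0,0],
    [0,0,2,0,0,0],
    [0,0,0,0,0,0],
  ],
)

```text
time: 9.5
tool_pos: [0.5006, -0.0179, 0.1659]
tool_rot: [-0.001, 0.993, 0.122, -0.002]
contact_force: [-0.1, -0.1, -0.1]
gripper_width: -0.003
grasp_force: 0.0
```

Emit:
play_rows(
  commands=[
    [0,0,1.5,0,0,0],
    [0,0,1.5,0,0,0],
    [0,0,1.5,0,0,0],
    [0,0,1.5,0,0,0],
    [0,0,0,0,0,0],
  ],
)

```text
time: 9.92
tool_pos: [0.5012, -0.0185, 0.1617]
tool_rot: [-0.0, 0.993, 0.122, -0.0]
contact_force: [0.2, -0.0, -0.2]
gripper_width: 0.001
grasp_force: 0.0
```

Emit:
play_rows(
  commands=[
    [0,0,1.5,0,0,0],
    [0,0,1.5,0,0,0],
    [0,0,1,0,0,0],
    [0,0,0,0,0,0],
  ],
)

```text
time: 10.25
tool_pos: [0.5016, -0.0186, 0.1585]
tool_rot: [0.0, 0.993, 0.122, 0.0]
contact_force: [-2.2, 0.6, 5.5]
gripper_width: 0.003
grasp_force: 2.4
```

Emit:
play_rows(
  commands=[
    [0,0,1.5,0,0,0],
    [0,0,1.5,0,0,0],
    [0,0,1,0,0,0],
    [0,0,0,0,0,0],
  ],
)

```text
time: 10.58
tool_pos: [0.5016, -0.0186, 0.1544]
tool_rot: [0.0, 0.993, 0.122, 0.0]
contact_force: [-2.3, 0.5, 5.6]
gripper_width: -0.0
grasp_force: 2.4
```

Emit:
play_rows(
  commands=[
    [0,0,1.5,0,0,0],
    [0,0,1.5,0,0,0],
    [0,0,1,0,0,0],
    [0,0,0,0,0,0],
  ],
)

```text
time: 10.92
tool_pos: [0.5016, -0.0186, 0.1509]
tool_rot: [0.0, 0.993, 0.122, 0.0]
contact_force: [-3.2, 0.6, 8.0]
gripper_width: 0.0
grasp_force: 4.2
```

Emit:
play_rows(
  commands=[
    [0,0,1,0,0,0],
    [0,0,1,0,0,0],
    [0,0,0,0,0,0],
  ],
)

```text
time: 11.17
tool_pos: [0.5018, -0.0186, 0.1497]
tool_rot: [0.0, 0.993, 0.122, 0.0]
contact_force: [-3.9, 0.2, 11.9]
gripper_width: -0.005
grasp_force: 5.8
```

Emit:
play_rows(
  commands=[
    [0,0,1,0,0,0],
    [0,0,0.5,0,0,0],
    [0,0,0,0,0,0],
  ],
)

```text
time: 11.42
tool_pos: [0.5021, -0.0187, 0.1489]
tool_rot: [0.0, 0.993, 0.122, 0.001]
contact_force: [-4.6, 0.5, 13.9]
gripper_width: 0.001
grasp_force: 6.9
```

Force is 13.9 N with the board sinking, so blue is home. I retreat and check with the wrist and side views.

Emit:
play_rows(
  commands=[
    [0,0,-5,0,0,0],
    [0,0,-15,0,0,0],
    [0,0,-25,0,0,0],
    [0,0,-25,0,0,0],
    [-10,0,-30,0,0,0],
  ],
)

```text
time: 11.83
tool_pos: [0.4913, -0.0206, 0.2454]
tool_rot: [-0.001, 0.993, 0.122, -0.001]
contact_force: [-0.8, -0.5, 0.2]
gripper_width: -0.006
grasp_force: 0.0
```

Emit:
play_rows(
  commands=[
    [-35,0,0,0,0,0],
    [-35,0,0,0,0,0],
    [0,0,0,0,0,0],
    [0,0,0,0,0,0],
  ],
)

```text
time: 12.17
tool_pos: [0.4228, -0.038, 0.2458]
tool_rot: [0.0, 0.993, 0.121, 0.001]
contact_force: [0.6, 0.5, 0.5]
gripper_width: 0.001
grasp_force: 0.0
```

Run:
```python
from h import *
import pickle
a=pickle.load(open('side.pkl','rb'))['image'][160:265,205:325]; b=imaging.grab_frame('side')['image'][160:265,205:325]
s=cv2.resize(np.hstack([a,b]),None,fx=3.3,fy=3.3,interpolation=cv2.INTER_CUBIC)
cv2.imwrite('pics/side1.png',s[...,::-1])
save(imaging.grab_frame('wrist'),'w4.png');print(manip.state()['contact_force'],manip.state()['time'])
```

```text
[-0.10929989  0.21716159  0.56361269] 12.2667
```

View pics/side1.png

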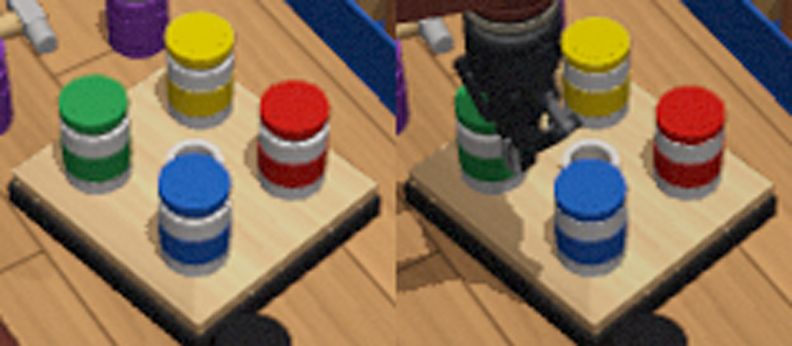

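View pics/w4.png

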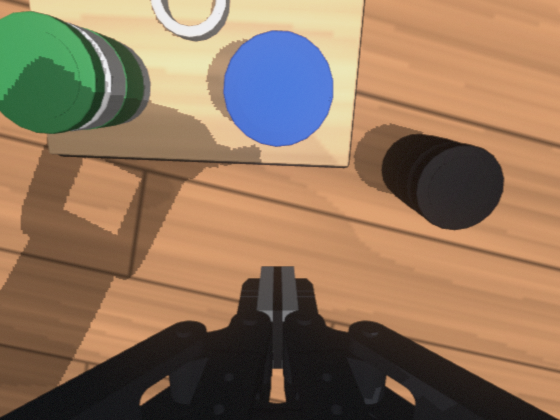

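Before (left) and after (right), the side crop shows red, yellow and blue lids lower, with the neck strip gone and the tins in place. Green is untouched, and the wrist view shows the gripper clear of everything.

```bash
python3 -c "
from plant import manip
print(manip.job_done())"
```

```text
the job is handed in; nothing more can be done
None
```

I pushed the red, yellow and blue lids home in that order, each with about 14 N, left the green lid loose, and handed the job in about 12 s into the 45 s limit.

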